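Close the split cake tin in the bench clamp

ROBOT

A 6-joint arm with a two-finger parallel gripper is mounted at the origin on the work surface. World frame = base frame: x ahead of the robot, y to its left, z up, the work surface at z = 0. Lengths are in m, angles in rad, forces in N, time in s.
With the tool pointing down it reaches from about 0.35 to 0.85 m from the base axis. Payload 8.1 kg.
Tool frame: the origin (TCP) lies at the centre of the arm's flange, where the gripper is bolted on; the fingertips stand 173 mm ahead of it and the grasp point (between the pads) lies 155 mm ahead of it; z points along the fingers, y is the line along which they close (so a half turn about z gives the same grasp; the last joint's range is limited). The gripper opens to 85 mm and grips with 20 to 120 N. Pads are 22 mm wide; open, the fingers measure 114 mm over their backs; the gripper's body (76 mm by 85 mm) begins 54 mm behind the grasp point. The pads swing forward as they close: fully open they stand 13 mm farther back than shut.
Start: joints at [-1.359, 0.13, 1.488, -0, 1.523, -0.085], TCP at [0.175, -0.574, 0.405] pointing down, gripper open.
Joint ranges: [-2.96, 2.96], [-0.89, 2.26], [0.02, 2.5], [-1.34, 4.48], [0, 2.73], [-2.66, 2.66]. Speed limits (rad/s): [2.39, 2.39, 2.79, 3.14, 3.14, 3.14].

INTERFACE

Orientations are given as a rotation vector (axis times angle).
In Python, from station import r gives the robot as it stands. The module is installed in compiled form; this text tells all that it offers.
- The arm moves only by the shell command python3 -m creep 'ROWS' [FORCE]. ROWS is a JSON object of lists of equal length, an entry for each row: "fingers": the opening, from -1 (shut) to 1 (fully open); "translation": the shift along the tool's x, y, z in units of 40 mm (1.0 is 40 mm), a list of three; "angular": the turn, a rotation vector about the tool's x, y, z in units of 6 degrees (1.0 is 6 degrees), a list of three. In form: {"fingers": [fingers, ...], "translation": [[tx, ty, tz], ...], "angular": [[rx, ry, rz], ...]}. A call has 1 to 8 rows; each row is the pose to reach, as a shift and turn from the pose commanded when the call began, along the tool's axes at that moment; what a row does not reach only later rows make up. A row lasts 1/10 s, in which the tool goes at most 50 mm and 8.59 degrees, less where a joint would pass 70% of its speed; a pose out of reach is approached as far as the arm can. A call with a gripper value outside its range is refused whole. The fingers move at their own pace and stop on an object; FORCE is the grip in N (left out, the last holds). Time passes only in rows, so rows that repeat a pose let the fingers close. It gives the time, the measured TCP pose, the force, the opening and the grip force at its end, in the units of the state.
- r.sense(): the state, without advancing time (a new reading comes with each control period).
- r.snapshot(name): name is "side" or "top"; returns a dict with "color" (480x640x3 uint8, red, green, blue), "K" (3x3 intrinsics, pixels), "pose" (4x4, takes a point from camera to world coordinates). Camera axes: x right, y down, z forward; pixel columns grow to the right and rows downward; lengths in m; the calibration is good to about 2 mm. A picture is of the moment at which its call begins. There is no depth.
- r.sign_off(): hands the job in; it is judged then, once.
The state is a dict: "time_s": time; "joint_pos": joint angles; "joint_velocities": joint speeds; "joint_efforts": joint torques, N m; "eef_pos": TCP position; "eef_rot": TCP orientation; "force": force on the tool from outside, world axes, zero at the start; "wrist_torque": the same for the moment, N m; "width": finger opening in m; "grip_force": force on a finger pad.
Only numpy, scipy, OpenCV 4.12 (cv2) and the standard library are available. Lean on these libraries where they do the work, as an engineer would, in place of code of your own. Each camera call takes 0.05 s, during which the arm holds its last target. There are 200 camera calls.

TASK

Stand the loose half of the split cake tin in the bench clamp, open side towards the other half and in line with it, then squeeze the clamp's trigger again and again until the sliding jaw has closed the tin and grips it firmly. Work the jaw by the trigger only, never by pushing the jaw itself, and stop when the trigger turns stiff: the thin tin dents if it is over-tightened. Leave the trigger released and the pastry cutter, scraper and cone nozzle around the clamp where they are.

Things in the scene. Friction and masses are not known exactly. Their poses are not given: they have to be found in the camera images.
- clamp: One-hand bar clamp bolted to the bench on a grey plate 350 x 110 x 12 (thickness 12; its top is the bed). Origin on the bench surface. +x runs along the bar from the pistol grip to the fixed jaw, y across it, z up. In this frame (mm): plate from x -190 to 160, fixed jaw block at x 130 to 148 (92 high), rear tin half at x 94 to 130, bar under the steel housing of x -165 to -80 (100 high), bar centre 47 up. Free room for the loose half is between the jaw pad and x 94.
- rear_half (a point): Centre of the rear half of the split tin, fastened to the fixed jaw, 47 above the bench, axes as the clamp's. Same U shape and size as the loose half, its open side faces -x, its mating edge is 18 on the -x side of this point. With the tin closed the loose half's centre is 36 to the -x side of this point, at the same y and z.
- front_half: Loose half of the split tin: bare aluminium U-shaped shell, 36 deep (x), 56 wide (y), 70 high (z), walls 4, 0.15 to 0.3 kg, with a floor, open at the top and on its +x side. Origin at its centre, half-way up; starts upright on the bench. Grasp it from above across its 56 mm width. It must stand upright on the bed, +x pointing along the clamp's +x.
- front_back (a point): Centre of the outside of the loose half's closed back wall, 18 behind its centre; the jaw pad presses here.
- jaw: Sliding jaw on the steel bar, a block 52 wide and 58 high with a sprung rubber pad in front of it; its origin lies on the bench plane below the pad's front face (pad unloaded), x along the clamp's +x. Each full squeeze of the trigger moves it about 5 along +x; a jamming catch keeps it from going back, there is no release. The pad gives about 1 mm for every 6 N. A lasting grip over 6 N is firm, about 11 is good; the tin dents above 21.
- jaw_face (a point): Middle of the jaw pad's front face, 44 wide 50 high, 48 above the bench.
- grip (a point): Middle of the fixed pistol grip, an upright black post 12 thick (x), 24 wide (y), its middle 155 above the bench, top at 188, with the trigger in front of it (+x side).
- trigger_pad (a point): Point in the middle of the trigger's thickness, 159 above the bench at rest. The trigger is a black lever 22 wide (y), 9 thick, with a round finger rest (a roll of radius 8 across it) centred on this point; it stands 33 in front of the grip's middle, its top about 178 above the bench, and is hinged 66 below this point. Squeezing it towards the grip (-x) moves this point 18 to its stop; from the grip's back to the front of the finger rest is 47 released, 29 fully squeezed.
- trigger (a joint): Trigger angle, rad: 0 released (a spring returns it), 0.27 fully squeezed. Push needed on the finger rest: 5 to 9.5 N while the jaw runs free, more once the tin is closed; the grip that stays on the tin is about 2 times (push minus 8 N). Stop at 12 to 14 N of push (firm); 16 N dents the tin. It takes 5 to 9 squeezes, the last one stopping part way. The trigger has no overload guard: closing a gripper on it with its full force dents the tin.
- cutter: Bystander: plain round steel pastry cutter, a ring 52 wide 45 high. Origin at its underside. Leave alone.
- scraper: Bystander: flat dough scraper, 100 x 75 x 9. Origin at its underside. Leave alone.
- nozzle: Bystander: small steel cone, 30 wide 40 high. Origin at its underside. Leave alone.
Not all that is in view belongs to the job. What is shaped like the front_half but pink or purple is not meant.

How it is judged:
On the way, in this order (a step that is already met when the one before it is completed fails the run):
1. the loose half stands upright in the clamp, between jaw and rear half, open side to the rear half (x of front_half in the frame of rear_half between -0.085 and -0.033 m and y of front_half in the frame of rear_half between -0.012 and 0.012 m and z of front_half in the frame of rear_half between -0.004 and 0.006 m and angle between front_half's own z axis and vertical below 0.12 rad and x of front_back in the frame of rear_half below -0.047 m), for 0.2 s.
2. the sliding jaw grips the closed tin firmly (contact force between jaw and front_half above 6 N and x of front_half in the frame of rear_half between -0.0395 and -0.033 m), for 0.2 s.
At the end, for the whole second after the job is handed in: The loose half stands upright on the bed against the rear half (closed to 3 mm, in line to 6 mm and 0.08 rad), the sliding jaw presses on it with more than 6 N, the trigger is released and all is at rest (all of step 2 and y of front_half in the frame of rear_half between -0.006 and 0.006 m and z of front_half in the frame of rear_half between -0.004 and 0.004 m and angle between front_half's own z axis and vertical below 0.08 rad and angle between the x axis of front_half and the x axis of rear_half, either way round below 0.08 rad and x of front_back in the frame of rear_half below -0.05 m and value of joint trigger below 0.05 rad and linear speed of front_half below 0.01 m/s); the robot touches nothing.
It fails at once if the tin is pressed by the jaw with more than 21 N (dented) (contact force between jaw and front_half above 21 N).
It fails at once if the robot pushes the sliding jaw with more than 3 N (contact force between any of the fingers, the arm and jaw above 3 N).
It fails at once if a bystander is shifted by more than 30 mm (distance of any of cutter, scraper, nozzle from where it was at the start of the episode above 0.03 m).
It also fails if it takes over 72 s, if anything falls off the work surface, if the arm or the gripper's body presses on something with over 40 N, if the wrist force passes 120 N, or if a joint passes its speed limit or range.

## Working session

There is one attempt and no reset: what is moved stays moved. The work goes in short steps, Python scripts to look and compute and a shell command to move; the robot and the scene stay as the last step left them, time stands still between calls to the robot, and variables do not carry over. Pictures are saved under pics/ and viewed, at most 10 in all, crops included, and the job is handed in when it is done.

```bash
mkdir -p pics
python3 - <<'E'
from station import r
import cv2,numpy as np
for n in("top","side"):
    s=r.snapshot(n); cv2.imwrite(f"pics/{n}0.png",s["color"][:,:,::-1]); np.savez(f"{n}0.npz",**s); print(n,s["K"].round(1).tolist(),s["pose"].round(3).tolist())
print(r.sense())
E
```

```text
top [[522.3, 0.0, 321.7], [0.0, 522.3, 246.4], [0.0, 0.0, 1.0]] [[0.026, -0.99, 0.137, 0.408], [-1.0, -0.028, -0.01, 0.094], [0.014, -0.137, -0.99, 1.029], [0.0, 0.0, 0.0, 1.0]]
side [[528.9, 0.0, 321.9], [0.0, 528.9, 246.1], [0.0, 0.0, 1.0]] [[1.0, -0.013, 0.014, 0.495], [-0.019, -0.604, 0.796, -0.714], [-0.001, -0.797, -0.605, 0.746], [0.0, 0.0, 0.0, 1.0]]
{'time_s': 0.1, 'joint_pos': array([-1.35940151e+00,  1.31117981e-01,  1.48916778e+00,  3.24370609e-05,
        1.52300683e+00, -8.53480008e-02]), 'joint_velocities': array([-0.00119065,  0.00025439, -0.00117501, -0.00047323, -0.00107523,
       -0.00068686]), 'joint_efforts': array([ 3.92230422e-04, -5.70948672e+01, -5.01944697e+01, -1.68011020e-04,
        8.06262600e-03,  1.37843077e-05]), 'eef_pos': array([ 0.1754585 , -0.57355938,  0.4037312 ]), 'eef_rot': array([-3.10539685e+00, -4.64160657e-01,  1.17322297e-04]), 'force': array([-0.082459  ,  0.23604188,  1.53043307]), 'wrist_torque': array([-0.02221973, -0.0560921 , -0.02729276]), 'grip_force': 0.0, 'width': 0.08546020265401943}
```

View pics/top0.png

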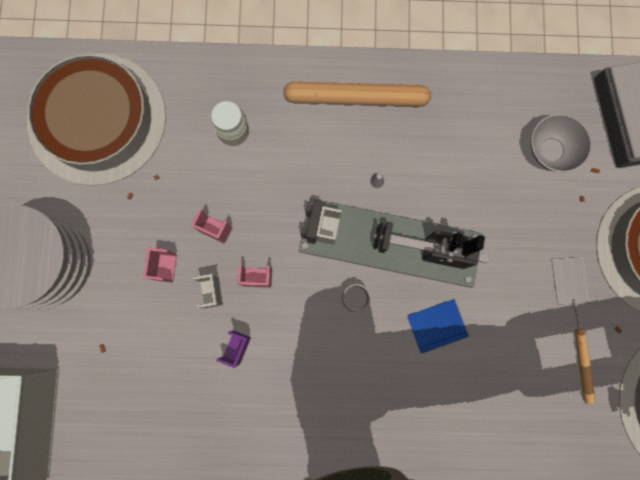

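View pics/side0.png

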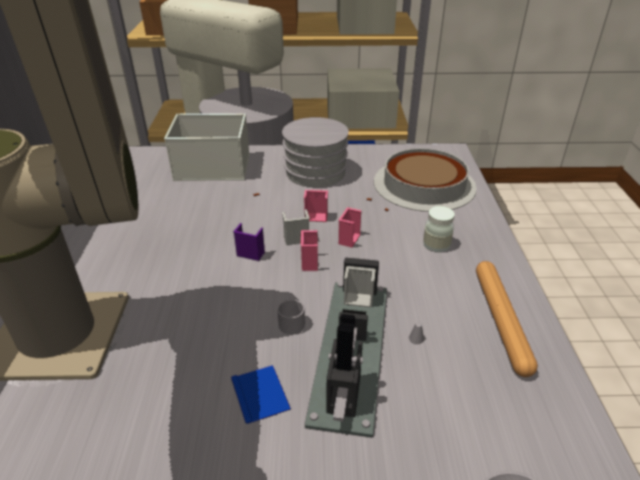

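Candidates for the loose half in the top view are pink (211,226), (160,265) and (254,276), purple (233,349), and bare grey (206,291). Only the grey one is bare aluminium (side view 296,228). I'll confirm it in an enlarged crop, with the clamp shown beside it.

Run:
```python
import cv2,numpy as np
t=np.load("top0.npz")["color"][:,:,::-1]; s=np.load("side0.npz")["color"][:,:,::-1]
a=cv2.resize(t[255:325,170:240],(300,300),interpolation=3)
c=cv2.resize(s[195:265,260:330],(300,300),interpolation=3)
b=cv2.resize(t[190:295,290:500],(500,250),interpolation=3)
d=cv2.resize(s[250:440,290:400],(202,350),interpolation=3)
o=np.zeros((600,800,3),np.uint8);o[:300,:300]=a;o[300:,:300]=c;o[:250,300:]=b;o[250:600,300:502]=d
cv2.imwrite("pics/crop1.png",o)
```

```text
(no output)
```

View pics/crop1.png

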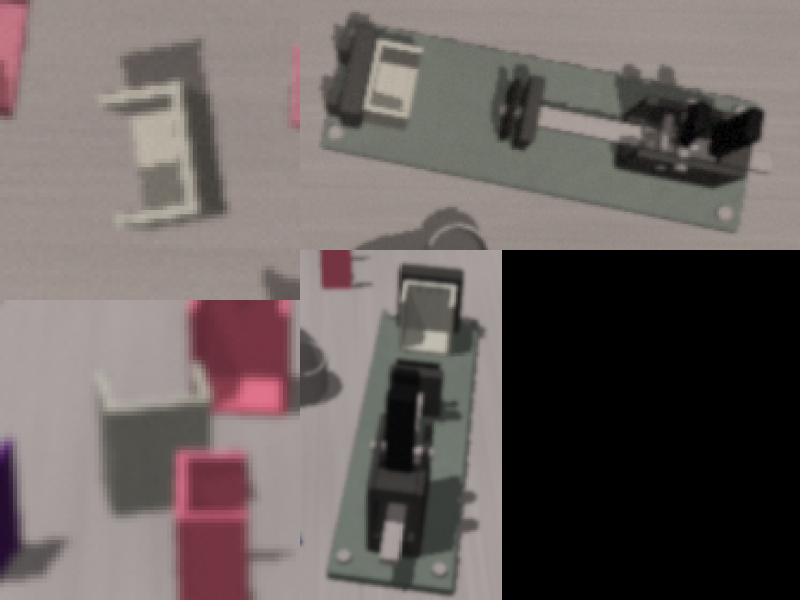

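The grey half at top (206,291) is bare aluminium and upright, with its open side facing image left (world +y), the same way as clamp +x. The rear half is at (328,224), the jaw at (383,235) and the grip/trigger at (450–480,245).

```bash
cat > h.py <<'E'
import numpy as np,cv2
def ray(s,p,z):
    K,P=s["K"],s["pose"]; p=np.atleast_2d(np.array(p,float))
    d=(np.c_[p,np.ones(len(p))]@np.linalg.inv(K).T)@P[:3,:3].T
    o=P[:3,3]; return o+d*((z-o[2])/d[:,2])[:,None]
def proj(s,X):
    P=np.linalg.inv(s["pose"]); c=np.atleast_2d(X)@P[:3,:3].T+P[:3,3]; q=c@s["K"].T; return q[:,:2]/q[:,2:]
E
python3 - <<'E'
from h import *
s=dict(np.load("top0.npz")); im=s["color"]
# plate: greenish grey
f=im.astype(int); m=((f[:,:,1]-f[:,:,0]>6)&(f[:,:,1]<150)).astype(np.uint8); m[:190]=0;m[295:]=0;m[:,:290]=0;m[:,500:]=0
m=cv2.morphologyEx(m,cv2.MORPH_OPEN,np.ones((3,3)))
pts=cv2.findNonZero(m)[:,0]; w=ray(s,pts,.012)[:,:2].astype(np.float32)
R=cv2.minAreaRect(w); print("plate n",len(pts),R); B=cv2.boxPoints(R);print(B.round(4).tolist())
rim=ray(s,[(322.8,206),(342,208),(334.5,242.5),(317.3,238.3)],.082);print("rear",rim.round(4).tolist(),rim.mean(0))
lf=ray(s,[(212.7,274.4),(216,305.2),(197.5,306.8),(193.3,277.9)],.07);print("loose",lf.round(4).tolist(),lf.mean(0))
v=lf[0]-lf[1];print("len",np.linalg.norm(v),"yaw of +x",np.degrees(np.arctan2(v[0],-v[1])))
f2=im[258:322,180:232].astype(int);print(f2[40,10],f2[30,25])
E
```

```text
Traceback (most recent call last):
TypeError: 'NoneType' object is not subscriptable
```

Run:
```python
from h import *
s=dict(np.load("top0.npz")); im=s["color"]; f=cv2.GaussianBlur(im,(3,3),0).astype(int)
print(f[240,360],f[275,350],f[262,400],f[180,450])
m=((f[:,:,1]-f[:,:,0]>=2)&(f[:,:,1]-f[:,:,2]>=-2)).astype(np.uint8); m[:190]=0;m[295:]=0;m[:,:290]=0;m[:,500:]=0
m=cv2.morphologyEx(m,cv2.MORPH_OPEN,np.ones((3,3)))
n,l,st,_=cv2.connectedComponentsWithStats(m); m=(l==1+st[1:,4].argmax()).astype(np.uint8); print(st[1:,4])
pts=cv2.findNonZero(m)[:,0]; w=ray(s,pts,.012)[:,:2].astype(np.float32)
R=cv2.minAreaRect(w); print("plate n",len(pts),R); B=cv2.boxPoints(R);print(B.round(4).tolist())
rim=ray(s,[(322.8,206),(342,208),(334.5,242.5),(317.3,238.3)],.082);print("rear",rim.round(4).tolist(),rim.mean(0))
lf=ray(s,[(212.7,274.4),(216,305.2),(197.5,306.8),(193.3,277.9)],.07);print("loose",lf.round(4).tolist(),lf.mean(0))
v=lf[0]-lf[1];print("len",np.linalg.norm(v),"yaw of +x",np.degrees(np.arctan2(v[0],-v[1])))
```

```text
[114 116 107] [153 143 138] [115 117 109] [156 146 141]
[4861   17   53    9]
plate n 4861 ((0.5595108866691589, -0.05882759392261505), (0.3304271101951599, 0.10694147646427155), 79.89335632324219)
[[0.4778999984264374, -0.21209999918937683], [0.5831999778747559, -0.23090000450611115], [0.6410999894142151, 0.09440000355243683], [0.5358999967575073, 0.11320000141859055]]
rear [[0.6143, 0.0839, 0.082], [0.6116, 0.0483, 0.082], [0.5467, 0.0607, 0.082], [0.5536, 0.0925, 0.082]] [0.58154713 0.07137253 0.082     ]
loose [[0.4831, 0.2824, 0.07], [0.4271, 0.2734, 0.07], [0.4234, 0.3068, 0.07], [0.4757, 0.3175, 0.07]] [0.45231543 0.2950108  0.07      ]
len 0.05666921715162519 yaw of +x 99.18662594158576
```

```bash
cat >> h.py <<'E'
from scipy.spatial.transform import Rotation as Ro
def goal(pos,yaw):
    from station import r
    q=r.sense(); R=Ro.from_rotvec(q["eef_rot"]); y=np.radians(yaw)
    T=Ro.from_matrix(np.array([[np.cos(y),np.sin(y),0],[np.sin(y),-np.cos(y),0],[0,0,-1.]]))
    print("tr",(R.inv().apply(np.array(pos)-q["eef_pos"])/.04).round(3).tolist(),"ang",((R.inv()*T).as_rotvec(degrees=True)/6).round(3).tolist(),
      "x yaw",np.degrees(np.arctan2(*R.as_matrix()[[1,0],0])).round(2),q["eef_pos"].round(4),"F",q["force"].round(1),"w",round(q["width"],4),"g",round(q["grip_force"],1),"t",round(q["time_s"],2))
E
python3 - <<'E'
from h import *
s=dict(np.load("top0.npz"))
goal((.45,-.15,.40),50); goal((.4523,.295,.36),99.2)
P=ray(s,[(374,232)],.07)[0];print("jaw front?",P)
a=np.radians(79.9);u=np.array([np.cos(a),np.sin(a)]);c=np.array([.5815,.0714]);print("rel rear x",(P[:2]-c)@u)
E
```

```text
tr [9.66, -8.119, 0.109] ang [-0.015, -0.006, -5.5] x yaw 17.0 [ 0.1755 -0.5736  0.4037] F [-0.1  0.2  1.5] w 0.0855 g 0.0 t 0.1
tr [12.968, -18.739, 1.127] ang [-0.012, -0.013, -13.7] x yaw 17.0 [ 0.1755 -0.5736  0.4037] F [-0.1  0.2  1.5] w 0.0855 g 0.0 t 0.1
jaw front? [ 0.57029459 -0.01281677  0.07      ]
rel rear x -0.08487673720933218
```

```bash
python3 -m creep '{"fingers":[1,1,1,1,1,1,1,1],"translation":[[9.66,-8.1,0],[9.66,-8.1,0],[9.66,-8.1,0],[9.66,-8.1,0],[9.66,-8.1,0],[9.66,-8.1,0],[9.66,-8.1,0],[9.66,-8.1,0]],"angular":[[0,0,-5.5],[0,0,-5.5],[0,0,-5.5],[0,0,-5.5],[0,0,-5.5],[0,0,-5.5],[0,0,-5.5],[0,0,-5.5]]}'
python3 -c "
from h import *
goal((.4523,.295,.36),99.2)"
```

```text
time_s: 0.9
eef_pos: [0.3939, -0.2364, 0.4045]
eef_rot: [-2.847, -1.327, -0.0]
force: [0.2, -0.7, -0.5]
width: 0.0851
grip_force: 0.0
tr [11.113, -7.424, 1.113] ang [-0.0, -0.001, -8.202] x yaw 49.99 [ 0.3939 -0.2364  0.4045] F [ 0.2 -0.7 -0.5] w 0.0851 g 0.0 t 0.9
```

```bash
python3 -m creep '{"fingers":[1,1,1,1,1,1,1,1],"translation":[[11.1,-7.4,1.1],[11.1,-7.4,1.1],[11.1,-7.4,1.1],[11.1,-7.4,1.1],[11.1,-7.4,1.1],[11.1,-7.4,1.1],[11.1,-7.4,1.1],[11.1,-7.4,1.1]],"angular":[[0,0,-8.2],[0,0,-8.2],[0,0,-8.2],[0,0,-8.2],[0,0,-8.2],[0,0,-8.2],[0,0,-8.2],[0,0,-8.2]]}'
python3 -c "
from h import *
goal((.4523,.295,.29),99.2)"
```

```text
time_s: 1.7
eef_pos: [0.4367, 0.16, 0.3715]
eef_rot: [2.035, 2.393, 0.0]
force: [1.7, -0.7, 0.4]
width: 0.0855
grip_force: 0.0
tr [3.268, 0.925, 2.038] ang [0.001, 0.001, 0.005] x yaw 99.23 [0.4367 0.16   0.3715] F [ 1.7 -0.7  0.4] w 0.0855 g 0.0 t 1.7
```

```bash
python3 -m creep '{"fingers":[1,1,1,1,1,1],"translation":[[3.27,0.92,1.5],[3.27,0.92,1.5],[3.27,0.92,1.5],[3.27,0.92,1.5],[3.27,0.92,1.5],[3.27,0.92,1.5]],"angular":[[0,0,0],[0,0,0],[0,0,0],[0,0,0],[0,0,0],[0,0,0]]}'
python3 - <<'E'
from h import *
from station import r
goal((.4523,.295,.205),99.2)
s=r.snapshot("side"); cv2.imwrite("pics/s1.png",cv2.resize(s["color"][130:330,180:450,::-1],(800,592),interpolation=3))
E
```

```text
time_s: 2.3
eef_pos: [0.4528, 0.2923, 0.3122]
eef_rot: [2.036, 2.392, 0.0]
force: [0.1, -0.1, 0.7]
width: 0.0854
grip_force: 0.0
tr [0.069, -0.001, 2.681] ang [0.003, 0.003, -0.001] x yaw 99.19 [0.4528 0.2923 0.3122] F [ 0.1 -0.1  0.7] w 0.0854 g 0.0 t 2.3
```

View pics/s1.png

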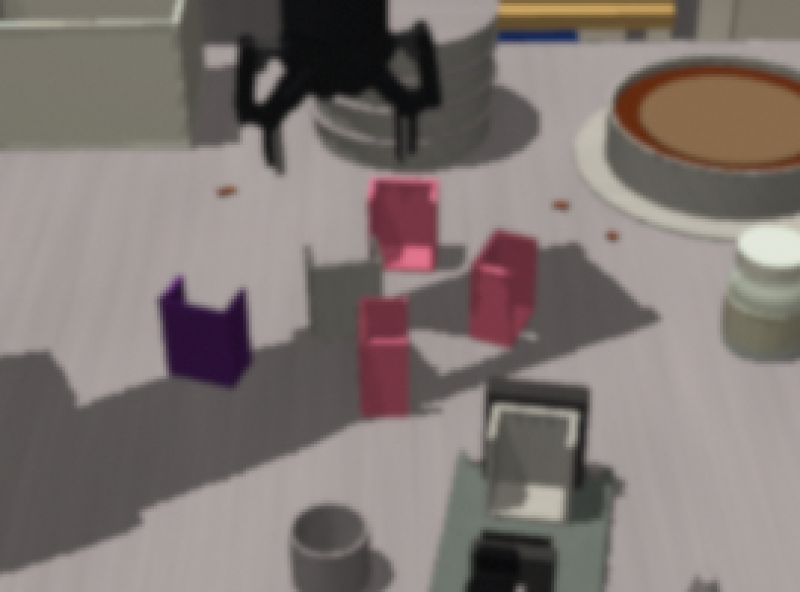

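The gripper hangs straight above the grey half (crop 345,290), with the fingers at (275,165) and (405,155) straddling its width. Descending and gripping.

```bash
python3 -m creep '{"fingers":[1,1,1,1,1,1],"translation":[[0.07,0,1],[0.07,0,1.8],[0.07,0,2.4],[0.07,0,2.7],[0.07,0,2.7],[0.07,0,2.7]],"angular":[[0,0,0],[0,0,0],[0,0,0],[0,0,0],[0,0,0],[0,0,0]]}' && python3 -m creep '{"fingers":[-1,-1,-1,-1,-1,-1,-1,-1],"translation":[[0,0,0],[0,0,0],[0,0,0],[0,0,0],[0,0,0],[0,0,0],[0,0,0],[0,0,0]],"angular":[[0,0,0],[0,0,0],[0,0,0],[0,0,0],[0,0,0],[0,0,0],[0,0,0],[0,0,0]]}' 30
```

```text
time_s: 2.95
eef_pos: [0.453, 0.2955, 0.2055]
eef_rot: [2.037, 2.391, 0.003]
force: [0.7, 0.6, -0.1]
width: 0.0856
grip_force: 0.0
time_s: 3.75
eef_pos: [0.4529, 0.2961, 0.2056]
eef_rot: [2.035, 2.392, 0.004]
force: [-0.7, -2.2, 6.1]
width: 0.0557
grip_force: 32.2
```

```bash
python3 -m creep '{"fingers":[-1,-1,-1,-1],"translation":[[0,0,-0.8],[0,0,-1.8],[0,0,-2.8],[0,0,-3.6]],"angular":[[0,0,0],[0,0,0],[0,0,0],[0,0,0]]}'
python3 -c "
from h import *
goal((.5733,.0221,.35),79.9)"
```

```text
time_s: 4.15
eef_pos: [0.4522, 0.2958, 0.3508]
eef_rot: [2.035, 2.392, 0.003]
force: [0.6, -0.6, -1.4]
width: 0.0556
grip_force: 33.2
tr [-7.238, 1.892, 0.018] ang [0.02, -0.011, 3.219] x yaw 99.21 [0.4522 0.2958 0.3508] F [ 0.6 -0.6 -1.4] w 0.0556 g 33.2 t 4.15
```

```bash
python3 -m creep '{"fingers":[-1,-1,-1,-1,-1,-1,-1,-1],"translation":[[-0.9,0.24,0],[-2.0,0.52,0],[-3.1,0.81,0],[-4.2,1.1,0],[-5.2,1.36,0],[-6.2,1.62,0],[-6.9,1.8,0],[-7.24,1.89,0]],"angular":[[0,0,0.4],[0,0,0.9],[0,0,1.4],[0,0,1.9],[0,0,2.3],[0,0,2.8],[0,0,3.1],[0.02,-0.01,3.22]]}' && python3 -m creep '{"fingers":[-1,-1],"translation":[[0,0,1.2],[0,0,1.8]],"angular":[[0,0,0],[0,0,0]]}'
python3 - <<'E'
from h import *
from station import r
goal((.5733,.0221,.2175),79.9)
for n in("top","side"):
    s=r.snapshot(n); np.savez(n+"1.npz",**s)
    p=proj(s,[[.5733,.0221,.11]])[0].astype(int); print(n,p)
    c=s["color"][p[1]-50:p[1]+50,p[0]-66:p[0]+66,::-1]; 
    cv2.imwrite(f"pics/{n}2.png",cv2.resize(c,(400,300),interpolation=3))
cv2.imwrite("pics/b2.png",np.hstack([cv2.imread("pics/top2.png"),cv2.imread("pics/side2.png")]))
E
```

```text
time_s: 4.95
eef_pos: [0.5737, 0.0194, 0.3481]
eef_rot: [2.412, 2.013, -0.004]
force: [0.3, 0.5, -1.4]
width: 0.0557
grip_force: 33.2
time_s: 5.15
eef_pos: [0.5723, 0.0217, 0.2734]
eef_rot: [-2.407, -2.015, 0.006]
force: [-0.3, 0.4, -2.1]
width: 0.0557
grip_force: 33.0
tr [0.016, 0.029, 1.397] ang [-0.038, 0.012, -0.007] x yaw 79.86 [0.5723 0.0217 0.2734] F [-0.3  0.4 -2.1] w 0.0557 g 33.0 t 5.15
top [357 226]
side [357 279]
```

View pics/b2.png

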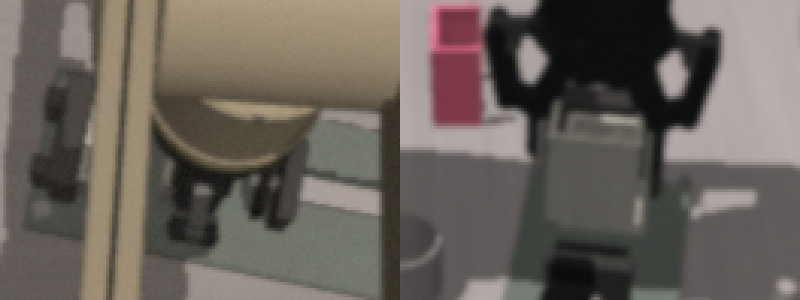

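The side crop shows the half held upright with its back at (595,185), above the gap between jaw and rear half and clear of both. Lowering it to the bed.

```bash
python3 -m creep '{"fingers":[-1,-1,-1,-1,-1],"translation":[[0.02,0.03,0.6],[0.02,0.03,1.0],[0.02,0.03,1.2],[0.02,0.03,1.32],[0.02,0.03,1.34]],"angular":[[0,0,0],[0,0,0],[0,0,0],[0,0,0],[0,0,0]]}'
python3 - <<'E'
from h import *
from station import r
goal((.5733,.0221,.2175),79.9)
s=r.snapshot("side"); np.savez("side3.npz",**s)
cv2.imwrite("pics/s3.png",cv2.resize(s["color"][230:350,290:430,::-1],(700,600),interpolation=3))
E
```

```text
time_s: 5.75
eef_pos: [0.5742, 0.0225, 0.2223]
eef_rot: [-2.408, -2.017, 0.004]
force: [-0.9, -0.1, -1.7]
width: 0.0556
grip_force: 33.2
tr [-0.013, -0.021, 0.121] ang [-0.02, 0.013, -0.0] x yaw 79.9 [0.5742 0.0225 0.2223] F [-0.9 -0.1 -1.7] w 0.0556 g 33.2 t 5.75
```

View pics/s3.png

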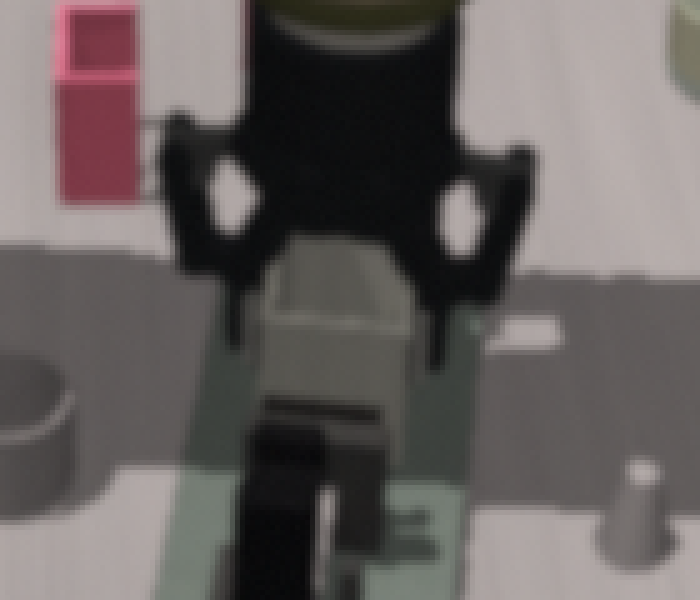

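Run:
```python
from h import *
a=np.radians(79.9);u=np.array([np.cos(a),np.sin(a)]);n=np.array([-u[1],u[0]]);c=np.array([.582,.0713])
s=dict(np.load("side3.npz"))
w=ray(s,[(343,292),(372.4,295.6)],.087)[:,:2]-c; print("back corners",(w@u).round(4),(w@n).round(4))
# plate edges in side view, side0
s=dict(np.load("side0.npz")); f=cv2.GaussianBlur(s["color"],(3,3),0).astype(int)
m=((f[:,:,1]-f[:,:,0]>=2)&(f[:,:,1]-f[:,:,2]>=-2)).astype(np.uint8); m[:280]=0;m[440:]=0;m[:,:300]=0;m[:,395:]=0
p=cv2.findNonZero(m)[:,0]; w=ray(s,p,.012)[:,:2]-c; x=w@u;y=w@n
for k in np.arange(-.29,.03,.04):
    q=(x>k)&(x<k+.02); print(round(k,2),q.sum(),(y[q].min().round(4),y[q].max().round(4)) if q.sum() else "")
print(x.min())
```

```text
back corners [-0.0637 -0.065 ] [ 0.0239 -0.0307]
-0.29 492 (np.float64(-0.0546), np.float64(0.054))
-0.25 344 (np.float64(-0.0541), np.float64(0.0539))
-0.21 277 (np.float64(-0.0542), np.float64(0.0535))
-0.17 244 (np.float64(-0.0549), np.float64(0.0532))
-0.13 269 (np.float64(-0.0546), np.float64(0.0534))
-0.09 226 (np.float64(-0.0549), np.float64(0.053))
-0.05 237 (np.float64(-0.055), np.float64(0.0529))
-0.01 165 (np.float64(-0.0548), np.float64(0.0528))
-0.30496121546854144
```

```bash
python3 -m creep '{"fingers":[-1,-1,-1,-1],"translation":[[0,-0.03,0.06],[0,-0.03,0.1],[0,-0.03,0.12],[0,-0.03,0.12]],"angular":[[0,0,0],[0,0,0],[0,0,0],[0,0,0]]}'
```

```text
time_s: 6.2
eef_pos: [0.5731, 0.0225, 0.2177]
eef_rot: [-2.408, -2.017, 0.003]
force: [-0.7, -0.5, -0.1]
width: 0.0557
grip_force: 33.2
```

```bash
python3 -m creep '{"fingers":[-0.2,0.2,0.6,1,1,1],"translation":[[0,0,0.01],[0,0,0.01],[0,0,0.01],[0,0,0.01],[0,0,0.01],[0,0,0.01]],"angular":[[0,0,0],[0,0,0],[0,0,0],[0,0,0],[0,0,0],[0,0,0]]}' && python3 -m creep '{"fingers":[1,1,1,1,1,1,1,1],"translation":[[0,0,-0.5],[0,0,-1.5],[0,0,-2.5],[0,0,-3.5],[0,0,-4.5],[0,0,-4.5],[0,0,-4.5],[0,0,-4.5]],"angular":[[0,0,0],[0,0,0],[0,0,0],[0,0,0],[0,0,0],[0,0,0],[0,0,0],[0,0,0]]}' && python3 -m creep '{"fingers":[1,1,1,1],"translation":[[-1,4,0],[-1,4,0],[-1,4,0],[-1,4,0]],"angular":[[0,0,0],[0,0,0],[0,0,0],[0,0,0]]}'
python3 - <<'E'
from h import *
from station import r
goal((.5733,.0221,.2175),79.9)
ims=[]
s=r.snapshot("side"); np.savez("side4.npz",**s); A=cv2.resize(s["color"][245:395,310:400,::-1],(360,600),interpolation=3)
s=r.snapshot("top"); np.savez("top4.npz",**s); B=cv2.resize(s["color"][190:300,300:500,::-1],(436,240),interpolation=3)
o=np.zeros((600,800,3),np.uint8);o[:,:360]=A;o[:240,362:798]=B;cv2.imwrite("pics/b4.png",o)
E
```

```text
time_s: 6.8
eef_pos: [0.573, 0.0226, 0.2169]
eef_rot: [-2.408, -2.017, 0.004]
force: [0.1, -0.6, 0.1]
width: 0.0858
grip_force: 0.0
time_s: 7.6
eef_pos: [0.573, 0.0227, 0.3956]
eef_rot: [-2.407, -2.016, 0.006]
force: [0.2, 0.5, -1.1]
width: 0.0852
grip_force: 0.0
time_s: 8.0
eef_pos: [0.726, -0.0471, 0.3908]
eef_rot: [-2.407, -2.012, 0.011]
force: [-0.1, 0.2, -0.3]
width: 0.0855
grip_force: 0.0
tr [1.035, -4.028, 4.364] ang [-0.078, 0.022, -0.02] x yaw 79.78 [ 0.726  -0.0471  0.3908] F [-0.1  0.2 -0.3] w 0.0855 g 0.0 t 8.0
```

View pics/b4.png

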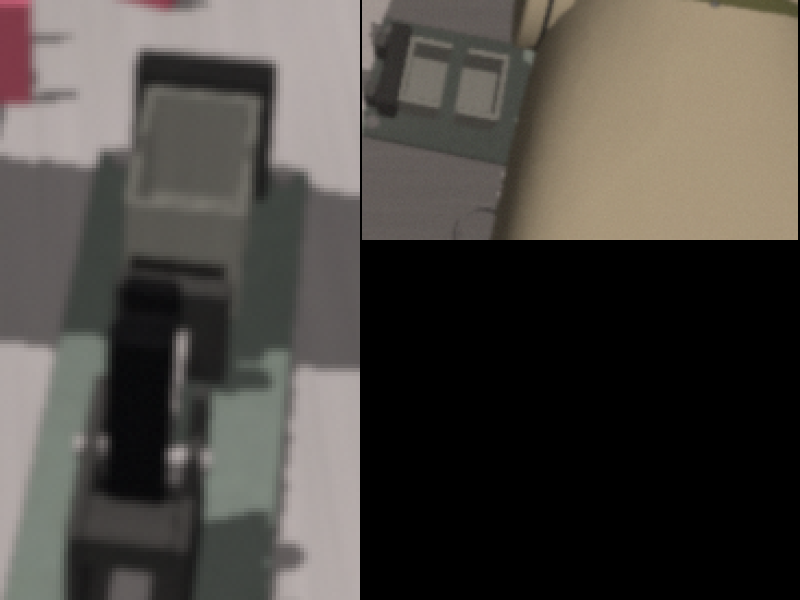

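The loose half stands upright in the gap, in line with the rear half: top crop rear (427,73) and loose (481,86), with a visible gap between them. Next I need the grip and trigger, in enlarged crops from the unobstructed first images.

Run:
```python
from h import *
a=np.radians(79.9);u=np.array([np.cos(a),np.sin(a)]);n=np.array([-u[1],u[0]]);c=np.array([.582,.0713])
s=dict(np.load("top4.npz")); k=200/436
q=np.array([(410,38),(455,46),(443,108),(400,100),(464,50),(507,55),(496,122),(457,115)],float)-[362,0]
w=ray(s,q*k+[300,190],.082)[:,:2]-c; print("rear",(w[:4]@u).round(4),(w[:4]@n).round(4));print("loose",(w[4:]@u).round(4),(w[4:]@n).round(4))
t=dict(np.load("top0.npz"));d=dict(np.load("side0.npz"))
def g(im): return np.clip(im.astype(float)*1.0,0,255)
def br(im): return (255*(im/255.)**.5).astype(np.uint8)
A=cv2.resize(br(t["color"][220:280,430:495,::-1]),(400,369),interpolation=3)
B=cv2.resize(br(d["color"][300:420,320:390,::-1]),(350,600),interpolation=3)
o=np.zeros((600,800,3),np.uint8);o[:369,:400]=A;o[:,420:770]=B;cv2.imwrite("pics/b5.png",o)
# expected projections for origin guess
for gx in(-.252-.0,):pass
C=c-.112*u
for X in(-.14,-.12,-.10):
  for nm,S in(("top",t),("side",d)):
    P=np.r_[C+X*u,.188]; T=np.r_[C+(X+.033)*u,.178]; print(X,nm,proj(S,P)[0].round(1),proj(S,T)[0].round(1))
```

```text
rear [ 0.019  -0.0198 -0.0203  0.0165] [-0.0267 -0.0277  0.0265  0.0272]
loose [-0.0279 -0.0645 -0.0663 -0.033 ] [-0.0258 -0.029   0.0292  0.03  ]
-0.14 top [482.1 242.6] [460.6 239.4]
-0.14 side [344.7 328.4] [347.2 317.3]
-0.12 top [470.1 240.1] [448.7 237. ]
-0.12 side [346.3 318.6] [348.7 308.1]
-0.1 top [458.1 237.6] [436.8 234.6]
-0.1 side [347.9 309.3] [350.2 299.3]
```

View pics/b5.png

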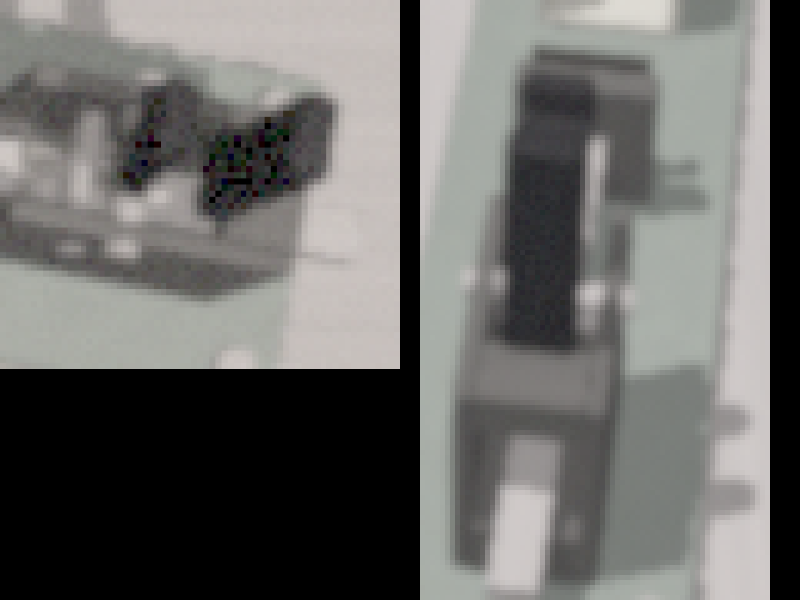

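Measured: loose half centre is −48 mm from the rear half, lateral +1 mm. Grip top is at top-view px (481,243) and side-view px (346,328), which puts the grip at clamp x −140 and the trigger pad at −107. The gripper's minimum grip is 20 N, so I'll push the finger rest with closed fingers moved by the arm and watch the wrist force.

```bash
cat >> h.py <<'E'
u=np.array([np.cos(np.radians(79.9)),np.sin(np.radians(79.9))]);n=np.array([-u[1],u[0]]);C=np.array([.582,.0713])-.112*u
def cl(X,z,Y=-.0005): return np.r_[C+X*u+Y*n,z]
def st():
    from station import r
    q=r.sense(); d=q["eef_pos"][:2]-C; print("X %.4f Y %.4f Z %.4f Fu %.2f Fn %.2f Fz %.2f t %.2f"%(d@u,d@n,q["eef_pos"][2],q["force"][:2]@u,q["force"][:2]@n,q["force"][2],q["time_s"]))
E
python3 -c "
from h import *
goal(cl(-.070,.385),79.9)"
```

```text
tr [-2.292, -4.012, 0.21] ang [-0.072, 0.017, -0.018] x yaw 79.79 [ 0.7248 -0.0462  0.392 ] F [ 0.7  0.5 -0.7] w 0.085 g 0.0 t 8.1
```

```bash
python3 -m creep '{"fingers":[-1,-1,-1,-1,-1,-1,-1,-1],"translation":[[-2.29,-4.01,0.2],[-2.29,-4.01,0.2],[-2.29,-4.01,0.2],[-2.29,-4.01,0.2],[-2.29,-4.01,0.2],[-2.29,-4.01,0.2],[-2.29,-4.01,0.2],[-2.29,-4.01,0.2]],"angular":[[-0.07,0.02,-0.02],[-0.07,0.02,-0.02],[-0.07,0.02,-0.02],[-0.07,0.02,-0.02],[-0.07,0.02,-0.02],[-0.07,0.02,-0.02],[-0.07,0.02,-0.02],[-0.07,0.02,-0.02]]}'
python3 -c "
from h import *
goal(cl(-.070,.313),79.9);st()"
```

```text
time_s: 8.9
eef_pos: [0.5505, -0.1062, 0.3893]
eef_rot: [2.402, 2.018, 0.007]
force: [-0.4, -0.1, 1.1]
width: 0.0001
grip_force: 0.0
tr [-0.044, -0.002, 1.908] ang [0.057, -0.008, 0.027] x yaw 80.06 [ 0.5505 -0.1062  0.3893] F [-0.4 -0.1  1.1] w 0.0001 g 0.0 t 8.9
X -0.0683 Y -0.0001 Z 0.3893 Fu -0.21 Fn 0.39 Fz 1.06 t 8.90
```

```bash
python3 -m creep '{"fingers":[-1,-1,-1,-1,-1],"translation":[[0,0,0.8],[0,0,1.5],[0,0,1.9],[0,0,1.9],[0,0,1.9]],"angular":[[0,0,0],[0,0,0],[0,0,0],[0,0,0],[0,0,0]]}' >/dev/null; python3 -c "
from h import *
st()"
for i in 1; do :; done
python3 -m creep '{"fingers":[-1,-1,-1,-1],"translation":[[-0.1,0,0],[-0.2,0,0],[-0.3,0,0],[-0.3,0,0]],"angular":[[0,0,0],[0,0,0],[0,0,0],[0,0,0]]}'>/dev/null; python3 -c "
from h import *
st()"
python3 -m creep '{"fingers":[-1,-1,-1,-1],"translation":[[-0.1,0,0],[-0.2,0,0],[-0.3,0,0],[-0.3,0,0]],"angular":[[0,0,0],[0,0,0],[0,0,0],[0,0,0]]}'>/dev/null; python3 -c "
from h import *
st()"
```

```text
X -0.0687 Y -0.0004 Z 0.3137 Fu 0.38 Fn -0.40 Fz 0.69 t 9.40
X -0.0816 Y -0.0002 Z 0.3140 Fu -0.10 Fn 0.18 Fz 0.15 t 9.80
X -0.0923 Y -0.0002 Z 0.3141 Fu 7.03 Fn 2.07 Fz 5.45 t 10.20
```

```bash
python3 -m creep '{"fingers":[-1,-1,-1],"translation":[[-0.1,0,0],[-0.15,0,0],[-0.15,0,0]],"angular":[[0,0,0],[0,0,0],[0,0,0]]}'>/dev/null; python3 -c "
from h import *
st()"
python3 -m creep '{"fingers":[-1,-1],"translation":[[-0.06,0,0],[-0.06,0,0]],"angular":[[0,0,0],[0,0,0]]}'>/dev/null; python3 -c "
from h import *
st()"
```

```text
X -0.0982 Y -0.0003 Z 0.3142 Fu 6.95 Fn 1.31 Fz 5.61 t 10.50
X -0.1006 Y -0.0004 Z 0.3142 Fu 7.12 Fn 0.70 Fz 5.42 t 10.70
```

```bash
python3 -m creep '{"fingers":[-1,-1],"translation":[[-0.06,0,0],[-0.06,0,0]],"angular":[[0,0,0],[0,0,0]]}'>/dev/null; python3 -c "
from h import *
st()"
python3 -m creep '{"fingers":[-1,-1],"translation":[[-0.05,0,0],[-0.05,0,0]],"angular":[[0,0,0],[0,0,0]]}'>/dev/null; python3 -c "
from h import *
st()"
```

```text
X -0.1030 Y -0.0004 Z 0.3142 Fu 7.67 Fn -0.06 Fz 4.43 t 10.90
X -0.1046 Y -0.0004 Z 0.3142 Fu 9.35 Fn -0.49 Fz 6.14 t 11.10
```

```bash
python3 -m creep '{"fingers":[-1,-1],"translation":[[-0.05,0,0],[-0.05,0,0]],"angular":[[0,0,0],[0,0,0]]}'>/dev/null; python3 -c "
from h import *
st()"
python3 -m creep '{"fingers":[-1,-1,-1,-1],"translation":[[0.25,0,0],[0.5,0,0],[0.7,0,0],[0.7,0,0]],"angular":[[0,0,0],[0,0,0],[0,0,0],[0,0,0]]}'>/dev/null; python3 -c "
from h import *
st()"
```

```text
X -0.1053 Y -0.0004 Z 0.3142 Fu 16.79 Fn 0.49 Fz 7.47 t 11.30
X -0.0789 Y 0.0001 Z 0.3129 Fu -0.56 Fn -0.02 Fz -0.40 t 11.70
```

```bash
cat > s.sh <<'E'
python3 -c "
from h import *
st()"
E
for k in 2; do python3 -m creep '{"fingers":[-1,-1,-1,-1],"translation":[[-0.25,0,0],[-0.5,0,0],[-0.65,0,0],[-0.65,0,0]],"angular":[[0,0,0],[0,0,0],[0,0,0],[0,0,0]]}'>/dev/null; sh s.sh
python3 -m creep '{"fingers":[-1,-1,-1,-1],"translation":[[0.25,0,0],[0.5,0,0],[0.65,0,0],[0.65,0,0]],"angular":[[0,0,0],[0,0,0],[0,0,0],[0,0,0]]}'>/dev/null; sh s.sh; done
python3 -c "
from h import *
from station import r
s=r.snapshot('side');np.savez('side6.npz',**s)
cv2.imwrite('pics/s6.png',cv2.resize(s['color'][250:400,290:410,::-1],(480,600),interpolation=3))"
```

```text
X -0.1051 Y -0.0002 Z 0.3141 Fu 14.36 Fn 2.84 Fz 6.96 t 12.10
X -0.0793 Y 0.0001 Z 0.3129 Fu -0.22 Fn 1.20 Fz 0.32 t 12.50
```

View pics/s6.png

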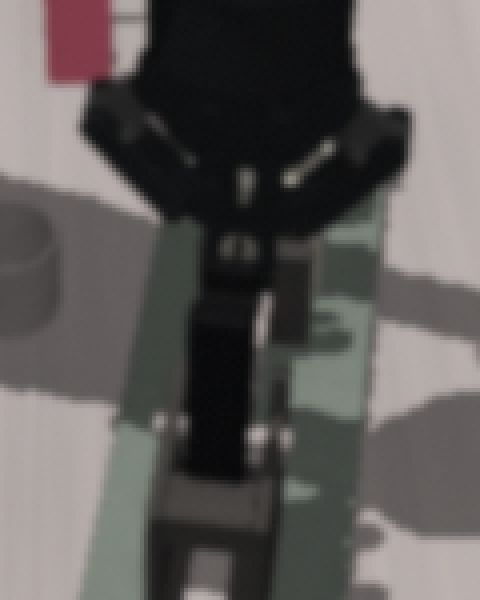

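The gripper's closed fingers stand in front of the trigger, with the grip post at (222,385). The jaw's lower corner, now at (290,345), has moved about 10 mm forward after two squeezes.

```bash
for k in 3 4; do python3 -m creep '{"fingers":[-1,-1,-1,-1],"translation":[[-0.25,0,0],[-0.5,0,0],[-0.63,0,0],[-0.63,0,0]],"angular":[[0,0,0],[0,0,0],[0,0,0],[0,0,0]]}'>/dev/null; sh s.sh
python3 -m creep '{"fingers":[-1,-1,-1,-1],"translation":[[0.25,0,0],[0.5,0,0],[0.63,0,0],[0.63,0,0]],"angular":[[0,0,0],[0,0,0],[0,0,0],[0,0,0]]}'>/dev/null; sh s.sh; done
```

```text
X -0.1047 Y -0.0002 Z 0.3142 Fu 11.52 Fn 1.57 Fz 7.45 t 12.95
X -0.0792 Y 0.0001 Z 0.3129 Fu -0.12 Fn 1.03 Fz -0.35 t 13.35
X -0.1047 Y -0.0003 Z 0.3142 Fu 10.32 Fn 2.15 Fz 7.04 t 13.75
X -0.0792 Y 0.0001 Z 0.3130 Fu 0.98 Fn 0.38 Fz -0.19 t 14.15
```

```bash
python3 -m creep '{"fingers":[-1,-1,-1],"translation":[[-0.25,0,0],[-0.45,0,0],[-0.45,0,0]],"angular":[[0,0,0],[0,0,0],[0,0,0]]}'>/dev/null; sh s.sh
python3 -m creep '{"fingers":[-1,-1,-1],"translation":[[-0.1,0,0],[-0.18,0,0],[-0.18,0,0]],"angular":[[0,0,0],[0,0,0],[0,0,0]]}'>/dev/null; sh s.sh
python3 -m creep '{"fingers":[-1,-1,-1,-1],"translation":[[0.25,0,0],[0.5,0,0],[0.63,0,0],[0.63,0,0]],"angular":[[0,0,0],[0,0,0],[0,0,0],[0,0,0]]}'>/dev/null; sh s.sh
python3 - <<'E'
from h import *
from station import r
s=r.snapshot('top');np.savez('top7.npz',**s)
s2=r.snapshot('side');np.savez('side7.npz',**s2)
E
```

```text
X -0.0982 Y -0.0002 Z 0.3140 Fu 7.22 Fn 1.01 Fz 5.47 t 14.45
X -0.1046 Y -0.0002 Z 0.3142 Fu 9.62 Fn 2.51 Fz 7.63 t 14.75
X -0.0792 Y 0.0001 Z 0.3130 Fu 0.49 Fn -0.38 Fz -0.75 t 15.15
```

Stroke 6, in smaller steps:

```bash
python3 -m creep '{"fingers":[-1,-1,-1],"translation":[[-0.25,0,0],[-0.35,0,0],[-0.35,0,0]],"angular":[[0,0,0],[0,0,0],[0,0,0]]}'>/dev/null; sh s.sh
python3 -m creep '{"fingers":[-1,-1],"translation":[[-0.1,0,0],[-0.1,0,0]],"angular":[[0,0,0],[0,0,0]]}'>/dev/null; sh s.sh
python3 -m creep '{"fingers":[-1,-1],"translation":[[-0.08,0,0],[-0.08,0,0]],"angular":[[0,0,0],[0,0,0]]}'>/dev/null; sh s.sh
```

```text
X -0.0940 Y -0.0001 Z 0.3140 Fu 7.33 Fn 3.00 Fz 5.44 t 15.55
X -0.0978 Y -0.0002 Z 0.3141 Fu 7.25 Fn 1.69 Fz 5.63 t 15.75
X -0.1010 Y -0.0003 Z 0.3141 Fu 6.80 Fn 1.43 Fz 6.61 t 15.95
```

```bash
python3 -m creep '{"fingers":[-1,-1],"translation":[[-0.06,0,0],[-0.06,0,0]],"angular":[[0,0,0],[0,0,0]]}'>/dev/null; sh s.sh
python3 -m creep '{"fingers":[-1,-1],"translation":[[-0.03,0,0],[-0.03,0,0]],"angular":[[0,0,0],[0,0,0]]}'>/dev/null; sh s.sh
python3 -m creep '{"fingers":[-1,-1,-1,-1],"translation":[[0.25,0,0],[0.5,0,0],[0.62,0,0],[0.62,0,0]],"angular":[[0,0,0],[0,0,0],[0,0,0],[0,0,0]]}'>/dev/null; sh s.sh
```

```text
X -0.1034 Y -0.0003 Z 0.3141 Fu 7.49 Fn 1.20 Fz 4.99 t 16.15
X -0.1044 Y -0.0003 Z 0.3141 Fu 7.89 Fn 2.76 Fz 5.35 t 16.35
X -0.0791 Y 0.0001 Z 0.3129 Fu -0.78 Fn -0.74 Fz 0.60 t 16.75
```

Stroke 7, where the tin should close:

```bash
python3 -m creep '{"fingers":[-1,-1],"translation":[[-0.2,0,0],[-0.25,0,0]],"angular":[[0,0,0],[0,0,0]]}'>/dev/null; sh s.sh
python3 -m creep '{"fingers":[-1,-1],"translation":[[-0.06,0,0],[-0.06,0,0]],"angular":[[0,0,0],[0,0,0]]}'>/dev/null; sh s.sh
python3 -m creep '{"fingers":[-1,-1],"translation":[[-0.05,0,0],[-0.05,0,0]],"angular":[[0,0,0],[0,0,0]]}'>/dev/null; sh s.sh
```

```text
X -0.0897 Y -0.0000 Z 0.3135 Fu 10.15 Fn 1.71 Fz 6.43 t 16.95
X -0.0920 Y -0.0001 Z 0.3139 Fu 7.99 Fn 2.41 Fz 6.29 t 17.15
X -0.0939 Y -0.0001 Z 0.3140 Fu 8.65 Fn 3.73 Fz 6.63 t 17.35
```

```bash
python3 -m creep '{"fingers":[-1,-1],"translation":[[-0.04,0,0],[-0.04,0,0]],"angular":[[0,0,0],[0,0,0]]}'>/dev/null; sh s.sh
python3 -m creep '{"fingers":[-1,-1],"translation":[[-0.03,0,0],[-0.03,0,0]],"angular":[[0,0,0],[0,0,0]]}'>/dev/null; sh s.sh
```

```text
X -0.0955 Y -0.0002 Z 0.3141 Fu 8.59 Fn 1.19 Fz 5.97 t 17.55
X -0.0967 Y -0.0002 Z 0.3141 Fu 7.60 Fn 2.02 Fz 6.96 t 17.75
```

```bash
python3 -m creep '{"fingers":[-1,-1],"translation":[[-0.04,0,0],[-0.04,0,0]],"angular":[[0,0,0],[0,0,0]]}'>/dev/null; sh s.sh
python3 -m creep '{"fingers":[-1,-1],"translation":[[-0.04,0,0],[-0.04,0,0]],"angular":[[0,0,0],[0,0,0]]}'>/dev/null; sh s.sh
```

```text
X -0.0984 Y -0.0003 Z 0.3142 Fu 7.57 Fn 2.73 Fz 6.25 t 17.95
X -0.1000 Y -0.0003 Z 0.3141 Fu 8.45 Fn 1.27 Fz 6.07 t 18.15
```

```bash
python3 -m creep '{"fingers":[-1,-1],"translation":[[-0.03,0,0],[-0.03,0,0]],"angular":[[0,0,0],[0,0,0]]}'>/dev/null; sh s.sh
```

```text
X -0.1012 Y -0.0003 Z 0.3142 Fu 8.31 Fn 2.07 Fz 6.12 t 18.35
```

```bash
python3 -m creep '{"fingers":[-1,-1],"translation":[[-0.04,0,0],[-0.04,0,0]],"angular":[[0,0,0],[0,0,0]]}'>/dev/null; sh s.sh
python3 -m creep '{"fingers":[-1,-1],"translation":[[-0.03,0,0],[-0.03,0,0]],"angular":[[0,0,0],[0,0,0]]}'>/dev/null; sh s.sh
```

```text
X -0.1028 Y -0.0003 Z 0.3142 Fu 7.72 Fn 1.81 Fz 6.04 t 18.55
X -0.1040 Y -0.0003 Z 0.3142 Fu 8.75 Fn 1.22 Fz 6.46 t 18.75
```

```bash
python3 -m creep '{"fingers":[-1,-1],"translation":[[-0.01,0,0],[-0.01,0,0]],"angular":[[0,0,0],[0,0,0]]}'>/dev/null; sh s.sh
```

```text
X -0.1043 Y -0.0003 Z 0.3142 Fu 8.42 Fn 2.33 Fz 6.20 t 18.95
```

```bash
python3 -m creep '{"fingers":[-1,-1,-1,-1],"translation":[[0.25,0,0],[0.5,0,0],[0.62,0,0],[0.62,0,0]],"angular":[[0,0,0],[0,0,0],[0,0,0],[0,0,0]]}'>/dev/null; sh s.sh
python3 -m creep '{"fingers":[-1,-1,-1],"translation":[[-0.12,0,0],[-0.23,0,0],[-0.23,0,0]],"angular":[[0,0,0],[0,0,0],[0,0,0]]}'>/dev/null; sh s.sh
python3 -m creep '{"fingers":[-1,-1],"translation":[[-0.03,0,0],[-0.03,0,0]],"angular":[[0,0,0],[0,0,0]]}'>/dev/null; sh s.sh
```

```text
X -0.0792 Y 0.0001 Z 0.3129 Fu -0.22 Fn 0.13 Fz -0.83 t 19.35
X -0.0888 Y -0.0000 Z 0.3135 Fu 7.79 Fn 1.29 Fz 3.13 t 19.65
X -0.0896 Y -0.0000 Z 0.3137 Fu 9.36 Fn 2.82 Fz 4.59 t 19.85
```

```bash
python3 -m creep '{"fingers":[-1,-1],"translation":[[-0.03,0,0],[-0.03,0,0]],"angular":[[0,0,0],[0,0,0]]}'>/dev/null; sh s.sh
```

```text
X -0.0906 Y -0.0001 Z 0.3139 Fu 10.66 Fn 1.73 Fz 5.46 t 20.05
```

It's stiffening, so the tin is closed. Finer steps now.

```bash
python3 -m creep '{"fingers":[-1,-1],"translation":[[-0.02,0,0],[-0.02,0,0]],"angular":[[0,0,0],[0,0,0]]}'>/dev/null; sh s.sh; python3 -m creep '{"fingers":[-1],"translation":[[0,0,0]],"angular":[[0,0,0]]}'>/dev/null; sh s.sh
```

```text
X -0.0913 Y -0.0001 Z 0.3140 Fu 10.86 Fn 3.37 Fz 6.73 t 20.25
X -0.0913 Y -0.0001 Z 0.3140 Fu 10.93 Fn 3.56 Fz 7.22 t 20.35
```

```bash
python3 -m creep '{"fingers":[-1,-1],"translation":[[-0.01,0,0],[-0.01,0,0]],"angular":[[0,0,0],[0,0,0]]}'>/dev/null; sh s.sh; python3 -m creep '{"fingers":[-1],"translation":[[0,0,0]],"angular":[[0,0,0]]}'>/dev/null; sh s.sh
```

```text
X -0.0916 Y -0.0001 Z 0.3140 Fu 11.00 Fn 3.84 Fz 6.50 t 20.55
X -0.0916 Y -0.0001 Z 0.3140 Fu 10.82 Fn 4.26 Fz 7.63 t 20.65
```

```bash
python3 -m creep '{"fingers":[-1,-1],"translation":[[-0.03,0,0],[-0.03,0,0]],"angular":[[0,0,0],[0,0,0]]}'>/dev/null; sh s.sh; python3 -m creep '{"fingers":[-1],"translation":[[0,0,0]],"angular":[[0,0,0]]}'>/dev/null; sh s.sh
```

```text
X -0.0928 Y -0.0001 Z 0.3142 Fu 10.75 Fn 4.50 Fz 7.90 t 20.85
X -0.0928 Y -0.0001 Z 0.3142 Fu 12.72 Fn 4.32 Fz 8.56 t 20.95
```

```bash
python3 -m creep '{"fingers":[-1,-1],"translation":[[-0.02,0,0],[-0.02,0,0]],"angular":[[0,0,0],[0,0,0]]}'>/dev/null; sh s.sh; python3 -m creep '{"fingers":[-1],"translation":[[0,0,0]],"angular":[[0,0,0]]}'>/dev/null; sh s.sh
```

```text
X -0.0935 Y -0.0001 Z 0.3143 Fu 11.87 Fn 4.31 Fz 9.29 t 21.15
X -0.0935 Y -0.0001 Z 0.3143 Fu 12.76 Fn 4.03 Fz 10.04 t 21.25
```

```bash
python3 -m creep '{"fingers":[-1,-1,-1],"translation":[[-0.02,0,0],[-0.02,0,0],[-0.02,0,0]],"angular":[[0,0,0],[0,0,0],[0,0,0]]}'>/dev/null; sh s.sh; python3 -m creep '{"fingers":[-1],"translation":[[0,0,0]],"angular":[[0,0,0]]}'>/dev/null; sh s.sh
```

```text
X -0.0943 Y -0.0001 Z 0.3143 Fu 11.74 Fn 4.30 Fz 8.24 t 21.55
X -0.0943 Y -0.0001 Z 0.3143 Fu 11.56 Fn 4.12 Fz 7.50 t 21.65
```

```bash
python3 -m creep '{"fingers":[-1,-1],"translation":[[-0.02,0,0],[-0.02,0,0]],"angular":[[0,0,0],[0,0,0]]}'>/dev/null; sh s.sh; for i in 1 2 3; do python3 -m creep '{"fingers":[-1],"translation":[[0,0,0]],"angular":[[0,0,0]]}'>/dev/null; sh s.sh; done
```

```text
X -0.0951 Y -0.0002 Z 0.3144 Fu 11.88 Fn 4.39 Fz 8.38 t 21.85
X -0.0950 Y -0.0002 Z 0.3143 Fu 12.52 Fn 3.99 Fz 8.78 t 21.95
X -0.0951 Y -0.0002 Z 0.3144 Fu 12.45 Fn 3.42 Fz 8.81 t 22.05
X -0.0950 Y -0.0002 Z 0.3144 Fu 11.63 Fn 3.71 Fz 8.08 t 22.15
```

```bash
python3 -m creep '{"fingers":[-1,-1],"translation":[[-0.02,0,0],[-0.02,0,0]],"angular":[[0,0,0],[0,0,0]]}'>/dev/null; sh s.sh; for i in 1 2 3; do python3 -m creep '{"fingers":[-1],"translation":[[0,0,0]],"angular":[[0,0,0]]}'>/dev/null; sh s.sh; done
```

```text
X -0.0959 Y -0.0002 Z 0.3144 Fu 11.64 Fn 3.95 Fz 9.22 t 22.35
X -0.0958 Y -0.0002 Z 0.3144 Fu 12.52 Fn 4.54 Fz 8.62 t 22.45
X -0.0958 Y -0.0002 Z 0.3143 Fu 11.80 Fn 3.96 Fz 8.52 t 22.55
X -0.0958 Y -0.0002 Z 0.3144 Fu 12.65 Fn 4.00 Fz 9.03 t 22.65
```

```bash
python3 -m creep '{"fingers":[-1,-1],"translation":[[-0.02,0,0],[-0.02,0,0]],"angular":[[0,0,0],[0,0,0]]}'>/dev/null; sh s.sh; for i in 1 2 3; do python3 -m creep '{"fingers":[-1],"translation":[[0,0,0]],"angular":[[0,0,0]]}'>/dev/null; sh s.sh; done
```

```text
X -0.0966 Y -0.0002 Z 0.3145 Fu 12.32 Fn 4.27 Fz 9.11 t 22.85
X -0.0966 Y -0.0002 Z 0.3144 Fu 13.26 Fn 4.56 Fz 9.62 t 22.95
X -0.0966 Y -0.0002 Z 0.3145 Fu 12.23 Fn 3.09 Fz 9.36 t 23.05
X -0.0966 Y -0.0002 Z 0.3145 Fu 11.77 Fn 3.97 Fz 8.65 t 23.15
```

Push is about 12.4 N, which is firm. Releasing the trigger, retreating and checking.

```bash
python3 -m creep '{"fingers":[-1,-1,-1,-1,-1],"translation":[[0.1,0,0],[0.25,0,0],[0.5,0,0],[0.7,0,0],[0.7,0,0]],"angular":[[0,0,0],[0,0,0],[0,0,0],[0,0,0],[0,0,0]]}'>/dev/null; sh s.sh
python3 -m creep '{"fingers":[-1,-1,-1,-1,-1,-1,-1,-1],"translation":[[0,0,-1],[0,0,-2],[0,0.5,-2.5],[-1,2,-2.5],[-2,4,-2.5],[-2,5,-2.5],[-2,5,-2.5],[-2,5,-2.5]],"angular":[[0,0,0],[0,0,0],[0,0,0],[0,0,0],[0,0,0],[0,0,0],[0,0,0],[0,0,0]]}'
python3 - <<'E'
from h import *
from station import r
s=r.snapshot("side"); np.savez("side8.npz",**s); A=cv2.resize(s["color"][245:395,310:400,::-1],(360,600),interpolation=3)
s=r.snapshot("top"); np.savez("top8.npz",**s); B=cv2.resize(s["color"][190:300,300:500,::-1],(436,240),interpolation=3)
o=np.zeros((600,800,3),np.uint8);o[:,:360]=A;o[:240,362:798]=B;cv2.imwrite("pics/b8.png",o)
E
```

```text
X -0.0690 Y 0.0000 Z 0.3131 Fu -0.01 Fn 0.13 Fz 0.65 t 23.65
time_s: 24.45
eef_pos: [0.7365, -0.2247, 0.405]
eef_rot: [-2.406, -2.015, 0.001]
force: [-0.6, -0.7, -3.0]
width: 0.0003
grip_force: 0.0
```

View pics/b8.png

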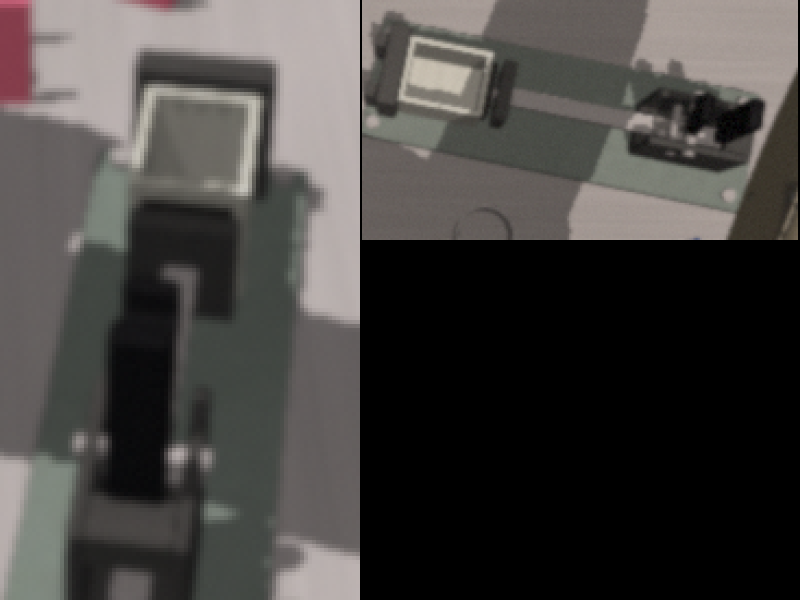

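The tin is closed: top crop shows one continuous rectangle from (405,40) to (493,115), with the jaw at (503,92) hard against it and in line. The trigger is back at rest. Settling, then handing in.

```bash
python3 -m creep '{"fingers":[-1,-1,-1],"translation":[[0,0,0],[0,0,0],[0,0,0]],"angular":[[0,0,0],[0,0,0],[0,0,0]]}' && python3 -c "
from station import r
print(r.sign_off())"
```

```text
time_s: 24.85
eef_pos: [0.7318, -0.2204, 0.4172]
eef_rot: [2.401, 2.016, 0.009]
force: [-1.4, 0.1, -0.2]
width: 0.0004
grip_force: 0.0
the job is handed in; nothing more can be done
None
```

The job is handed in, with no verdict returned: the tin is closed and in line in the clamp after 8 trigger squeezes, the last stopped part way at about 12.4 N push (roughly 9 N grip by the stated formula, not measured directly), the trigger is released and the arm is clear; I didn't re-measure the bystanders, but the arm registered no contact with them.

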